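Latch the specimen carrier

ROBOT

A 6-joint arm with a two-finger parallel gripper is mounted at the origin on the work surface. World frame = base frame: x ahead of the robot, y to its left, z up, the work surface at z = 0. Lengths are in m, angles in rad, forces in N, time in s.
With the tool pointing down it reaches from about 0.25 to 0.8 m from the base axis. Payload 3.9 kg.
Tool frame: the origin (TCP) lies on the centre line of the jaws, within the pads' length; the fingertips stand robot.tips_ahead ahead of it and the grasp point (between the pads) lies 11 mm behind it (robot.tips_ahead is the distance from the TCP to the fingertips, in m); z points along the fingers, y is the line along which they close (so a half turn about z gives the same grasp; the last joint's range is limited). The gripper opens to 85 mm and grips with 20 to 120 N. Pads are 22 mm wide; open, the fingers measure 114 mm over their backs; the gripper's body (76 mm by 85 mm) begins 54 mm behind the grasp point. The pads swing forward as they close: fully open they stand 13 mm farther back than shut.
Start: joints at [1.256, 0.26, -0.138, 1.173, 0, 1.571], TCP at [0.163, 0.499, 0.239] pointing down, gripper open.
Joint ranges: [-2.78, 2.78], [-0.83, 1.72], [-1.28, 1.37], [-1.9, 2.12], [-1.57, 1.48], [-3.14, 3.14]. Speed limits (rad/s): [2.57, 2.57, 3.14, 3.14, 3.14, 3.14].

INTERFACE

Orientations are given as a unit quaternion [x, y, z, w].
In Python, from station import robot gives the robot as it stands.
- The arm moves only by the shell command python3 -m creep 'ROWS' [FORCE]. ROWS is a JSON object of lists of equal length, an entry for each row: "gripper": the gripper command: -1 is fully open, 1 is shut, values between are in proportion; "offset": the shift along the tool's x, y, z in cm, a list of three; "turn": the turn, a rotation vector about the tool's x, y, z in degrees, a list of three. In form: {"gripper": [gripper, ...], "offset": [[dx, dy, dz], ...], "turn": [[rx, ry, rz], ...]}. A call has 1 to 10 rows; each row shifts and turns the commanded pose from where the row before left it, along the tool's axes as they then stand; what a row does not reach is not made up. A row lasts 1/10 s, in which the tool goes at most 50 mm and 8.59 degrees, less where a joint would pass 70% of its speed; a pose out of reach is approached as far as the arm can. A call with a gripper value outside its range is refused whole. The fingers move at their own pace and stop on an object; FORCE is the grip in N (left out, the last holds). Time passes only in rows, so rows that do not move let the fingers close. It gives the time, the measured TCP pose, the force, the opening and the grip force at its end, in the units of the state.
- robot.state(): the state, without advancing time (a new reading comes with each control period).
- robot.read_camera(name): name is "scene" or "top"; returns a dict with "image" (400x640x3 uint8, red, green, blue), "z_map" (400x640 float32, m along the optical axis (not along the pixel's ray), 0 where there is no reading), "vertical_fov" (degrees; the focal length in pixels is half the picture's height over the tangent of half this angle, whatever the lens; pixels are square), "cx", "cy" (the principal point, pixels), "extrinsics" (4x4, takes a point from camera to world coordinates). Camera axes: x right, y down, z forward; pixel columns grow to the right and rows downward; lengths in m; the calibration is good to about 2 mm. A picture is of the moment at which its call begins.
- robot.hand_in(): hands the job in; it is judged then, once.
The state is a dict: "time": time; "q": joint angles; "joint_vel": joint speeds; "joint_torque": joint torques, N m; "tcp_pos": TCP position; "ee_rot": TCP orientation; "contact_force": force on the tool from outside, world axes, zero at the start; "torque": the same for the moment, N m; "width": opening from 0.0 (shut) to 1.0 (fully open); "grasp_force": force on a finger pad.
Only numpy, scipy, OpenCV 4.12 (cv2) and the standard library are available. Lean on these libraries where they do the work, as an engineer would, in place of code of your own. Each camera call takes 0.05 s, during which the arm holds its last target. There are 200 camera calls.

TASK

Slide the carrier's lid shut until you feel it just meet its rubber seal, swing the latch's wire loop over so that its bar drops behind the keeper on the lid, then throw the lever over past centre until it lies down and the lid is clamped. Use a gentle hand, never more than 10 N while shutting the lid and never more than 18 N on any part of the carrier; leave the bottle, flask and tip rack alone, and take your hand away at the end.

Things in the scene. Friction and masses are not known exactly. Their poses are not given: they have to be found in the camera images.
- carrier: Navy specimen carrier, 225 x 144 mm, fixed; origin on the table under its middle. Near end: solid deck (x -110 to -34, top z = 90) with a steel draw latch on its centre line (y = 0). Behind it a well of tubes under a flat grey lid, top also z = 90, that slides along x. Side guides at y = +-70 reach z = 92. It tolerates 10 N from the hand while the lid is shut, then 18 N.
- seal: Black rubber strip, 128 wide, across the deck's far edge; this origin is the carrier's. The lid's near edge closes on its soft bulb (about 10 N per mm). The bulb's face is nominally at carrier x = -20, but up to 3.5 mm either way from case to case: no reading shows it, it must be felt.
- lid (a joint): Slide of the lid (130 x 128 x 8 mm) along carrier +x, m: 0 = near edge at the nominal seal face, positive = open, at most 0.040. Starts 0.022 to 0.032. Friction about 2 N; pressed into the seal it springs back when let go. The closed latch holds it between -0.004 and -0.0055.
- ridge (a point): Middle of the top of the lid's ridge, a straight upstanding rib 10 thick (x), 70 wide (y), 22 high above the lid; at carrier x = 43 mm + lid joint, z = 112. Push or pull the lid by it.
- keeper (a point): Foot of the keeper's far (+x) face on the lid's top, at carrier x = 2 mm + lid joint, z = 90; axes as the carrier's. The keeper is a steel hook on the lid, 24 wide (y), 13 high, post 6 thick, with a 3.5 thick lip on top reaching 5.5 mm past the far face. The bail's bar must lie on the lid beyond that face, then slides in under the lip.
- lever_pivot (a point): Middle of the lever's hinge axis (along y) on the deck: carrier x = -65, y = 0, z = 106. Fixed to the carrier.
- lever (a joint): Angle of the lever, rad: 0 = towards carrier +x (keeper), pi/2 up, pi = level over the deck towards -x; stop at 3.25. Starts 0.75 to 1.1, stays where left (0.06 N m). With the bail hooked it draws from 1.7 to 2.3 on, is hardest near 2.4 (up to about 10 N at the tip), passes centre near 2.97, then snaps home by itself.
- lever_tip (a point): Middle of the lever's free end, 62 mm from the hinge axis. The lever is a flat bar, 20 wide (y), 4 thick, steel.
- bail (a joint): Angle of the bail (wire loop) relative to the lever, rad, same sense: its elevation above carrier +x is lever + bail. Hinged on the lever 14 mm from the lever's axis, 80 long. Starts 0.9 to 0.99, leaning back past upright (stop at 1.0). Slight hinge friction; falls forward onto the lid once well past upright. Lever and bail do not hinder each other.
- bail_bar (a point): Middle of the bail's crossbar: a steel round bar 8 mm thick, 36 long between the side wires' centres (wires 5 thick at y = +-18), along carrier y; 80 mm from the bail's hinge. When lying on the lid its centre is 4 mm above the lid's top.
- media_bottle: Squat glass bottle with a blue cap, 72 across, 120 high, origin under its middle; stands to the carrier's +y side. Leave alone.
- red_flask: Small clear flask with a red cap, 42 across, 85 high, origin under its middle; stands to the carrier's -y side. Leave alone.
- tip_rack: Open rack of pipette tips, 85 x 115 x 52 mm, origin under its middle; stands to the carrier's -y side. Leave alone.

How it is judged:
By the outcome, as a careful person would: the job done as asked, in the order asked, and still so for the second after the job is handed in, with the robot touching nothing.
It also fails if it takes over 72 s, if anything falls off the work surface, if the arm or the gripper's body presses on something with over 40 N, if the wrist force passes 120 N, or if a joint passes its speed limit or range.

## Working session

There is one attempt and no reset: what is moved stays moved. The work goes in short steps, Python scripts to look and compute and a shell command to move; the robot and the scene stay as the last step left them, time stands still between calls to the robot, and variables do not carry over. Pictures are saved under pics/ and viewed, at most 10 in all, crops included, and the job is handed in when it is done.

```bash
mkdir -p pics; ls
cat > h.py <<'E'
import numpy as np, cv2
from station import robot
from scipy.spatial.transform import Rotation as R
def cloud(c):
    h,w=c["z_map"].shape; f=h/2/np.tan(np.radians(c["vertical_fov"])/2)
    u,v=np.meshgrid(np.arange(w),np.arange(h)); z=c["z_map"]
    P=np.stack([(u-c["cx"])/f*z,(v-c["cy"])/f*z,z],-1)
    E=np.array(c["extrinsics"]); P=P@E[:3,:3].T+E[:3,3]; P[z==0]=np.nan
    return P
def save(im,n): cv2.imwrite("pics/"+n+".png",im[...,::-1])
E
python3 - <<'E'
from h import *
np.set_printoptions(precision=4,suppress=True)
for n in("scene","top"):
    c=robot.read_camera(n); save(c["image"],n+"0"); np.savez(n+"0.npz",P=cloud(c),im=c["image"]); print(n,c["extrinsics"])
print(robot.state(),robot.tips_ahead)
E
```

```text
pics
scene [[-0.1964  0.8124 -0.549   1.1291]
 [ 0.9805  0.1633 -0.1091  0.128 ]
 [ 0.001  -0.5598 -0.8286  0.8841]
 [ 0.      0.      0.      1.    ]]
top [[-0.0079 -0.9897  0.1429  0.5171]
 [-0.9999  0.0059 -0.0139  0.0379]
 [ 0.0129 -0.143  -0.9896  0.8194]
 [ 0.      0.      0.      1.    ]]
{'time': 0.1, 'q': array([ 1.256 ,  0.2606, -0.1392,  1.1727, -0.    ,  1.5708]), 'joint_vel': array([-0.001 ,  0.0006,  0.0037,  0.0002, -0.0003, -0.0002]), 'joint_torque': array([ -0.0008, -40.6508,  25.4527,   0.0101,  -0.0001,   0.    ]), 'tcp_pos': array([0.1624, 0.4986, 0.2386]), 'ee_rot': array([ 0.1568,  0.9876, -0.0009, -0.0001]), 'contact_force': array([0.4009, 0.1317, 0.6674]), 'torque': array([ 0.0063,  0.0106, -0.0011]), 'grasp_force': 0.0, 'width': 0.997820459967949} 0.008
```

View pics/top0.png

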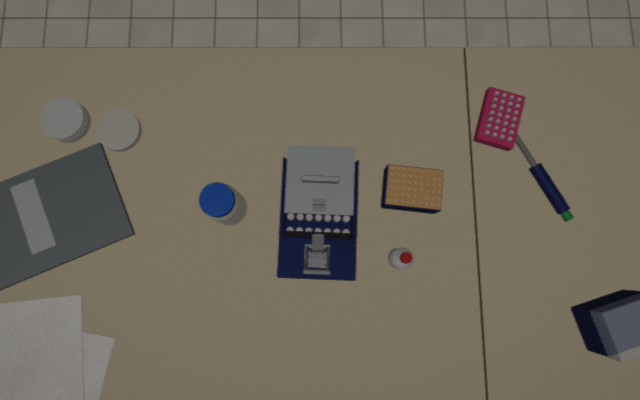

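View pics/scene0.png

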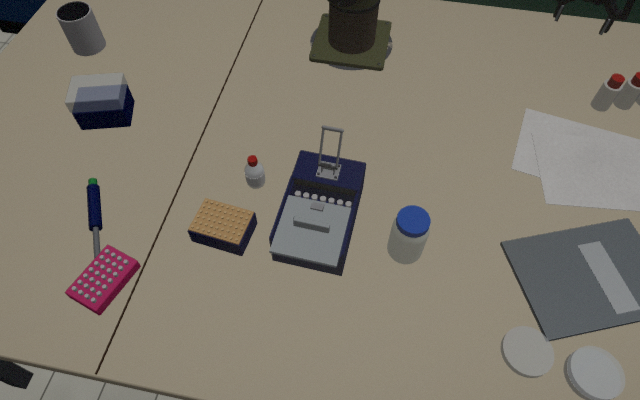

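The top view shows the carrier at (320,215): deck and latch at the bottom, lid at the top with the ridge at (320,179) and keeper at (319,203). The scene view shows the bail upright at (331,150). The bottle is on the left, with the flask and tip rack on the right.

Run:
```python
from h import *
np.set_printoptions(precision=4,suppress=True)
for n in("top","scene"):
    d=np.load(n+"0.npz"); P=d["P"].reshape(-1,3); im=d["im"].reshape(-1,3).astype(int)
    box=(abs(P[:,1]-0.04)<0.13)&(P[:,0]>0.2)&(P[:,0]<0.75)
    c0=box&(P[:,2]>.083)&(P[:,2]<.097)
    grey=c0&(im.min(1)>80)&(im.max(1)-im.min(1)<40)
    Q=P[grey]; 
    rr=cv2.minAreaRect(Q[:,:2].astype(np.float32)*1000); print(n,"lid",len(Q),Q[:,2].mean(),rr)
    navy=box&(P[:,2]>.07)&(P[:,2]<.1)&(im[:,2]>im[:,0]+15)&(im.max(1)<120)
    Q=P[navy]; print(" navy",len(Q),cv2.minAreaRect(Q[:,:2].astype(np.float32)*1000),Q.min(0),Q.max(0))
    r=box&(P[:,2]>.107)&(P[:,2]<.117)&(abs(P[:,1]-.04)<.05)
    Q=P[r]; print(" z107-117",len(Q));print(Q[np.argsort(Q[:,0])][::max(1,len(Q)//25)])
    hi=box&(P[:,2]>.118)&(abs(P[:,1]-.04)<.05)&(P[:,2]<.23)
    Q=P[hi]; print(" hi",len(Q));print(Q[np.argsort(Q[:,2])][::max(1,len(Q)//25)])
```

```text
top lid 4431 0.09013889503333143 ((623.5038452148438, 24.794818878173828), (140.05612182617188, 228.53587341308594), 87.7763900756836)
 navy 2768 ((600.1903686523438, 29.384052276611328), (140.94248962402344, 222.43875122070312), 87.33700561523438) [ 0.4872 -0.0448  0.0703] [0.7122 0.1035 0.0955]
 z107-117 296
[[ 0.5269  0.02    0.1152]
 [ 0.5288  0.0305  0.1083]
 [ 0.5305  0.0305  0.1112]
 [ 0.5322  0.0217  0.1129]
 [ 0.5324  0.0358  0.1089]
 [ 0.5341  0.0251  0.1096]
 [ 0.5357  0.0288  0.1161]
 [ 0.536   0.0429  0.1096]
 [ 0.6648  0.0149  0.1098]
 [ 0.6661 -0.0033  0.1122]
 [ 0.6663  0.0112  0.1113]
 [ 0.6666  0.0185  0.1102]
 [ 0.667   0.0514  0.1092]
 [ 0.6679  0.0259  0.1129]
 [ 0.6681  0.0131  0.1119]
 [ 0.6684  0.0423  0.1109]
 [ 0.6696  0.0058  0.1135]
 [ 0.6698  0.0422  0.1132]
 [ 0.67    0.0002  0.1113]
 [ 0.6705  0.0587  0.1106]
 [ 0.6717 -0.0089  0.1117]
 [ 0.6719  0.0422  0.112 ]
 [ 0.6721  0.002   0.1101]
 [ 0.6735  0.0167  0.1126]
 [ 0.6737  0.0276  0.1119]
 [ 0.674   0.0404  0.1113]
 [ 0.6757  0.0532  0.1123]]
 hi 491
[[0.5427 0.0446 0.1184]
 [0.5409 0.0428 0.1203]
 [
[... 1519 characters left out ...]
0.0428  0.1127]
 [ 0.6778  0.0448  0.1141]]
 hi 344
[[0.5419 0.0345 0.1183]
 [0.5402 0.0177 0.1219]
 [0.5424 0.012  0.1232]
 [0.5467 0.0291 0.1264]
 [0.5384 0.0112 0.1308]
 [0.5519 0.024  0.1348]
 [0.5518 0.0399 0.1387]
 [0.5566 0.0327 0.1429]
 [0.5297 0.0135 0.146 ]
 [0.5278 0.0512 0.1496]
 [0.5244 0.0124 0.1548]
 [0.5651 0.0263 0.1582]
 [0.5244 0.0482 0.1602]
 [0.5638 0.0357 0.162 ]
 [0.5211 0.0515 0.1632]
 [0.5175 0.013  0.1681]
 [0.5179 0.0486 0.1737]
 [0.5121 0.0158 0.1773]
 [0.5142 0.0515 0.1818]
 [0.5086 0.0503 0.1869]
 [0.5068 0.0362 0.1905]
 [0.5094 0.0425 0.1918]
 [0.5034 0.0394 0.1931]
 [0.5066 0.0536 0.194 ]
 [0.5075 0.0518 0.1946]
 [0.5079 0.0128 0.195 ]
 [0.5046 0.0356 0.1964]]
```

```bash
cat >> h.py <<'E'
C=np.array([.6014,.0287]); PSI=np.radians(-2.7)
U=np.array([np.cos(PSI),np.sin(PSI)]); V=np.array([-U[1],U[0]])
def loc(p): d=np.asarray(p)[...,:2]-C; return np.stack([d@U*1000,d@V*1000,np.asarray(p)[...,2]*1000],-1)
def goto(x,y,z):
    "offset (cm, tool axes) and turn (deg) to carrier point mm, tool down, tool x = -carrier x"
    s=robot.state(); T=R.from_quat(s["ee_rot"])
    w=np.append(C+U*x/1000+V*y/1000,z/1000)-s["tcp_pos"]
    G=R.from_matrix(np.array([[-U[0],V[0],0],[-U[1],V[1],0],[0,0,-1]]))
    return T.inv().apply(w)*100,np.degrees((T.inv()*G).as_rotvec()), G.inv().apply(w)*100
def tell():
    s=robot.state(); f=s["contact_force"]
    print("t%.1f loc"%s["time"],loc(s["tcp_pos"]).round(2),"F",np.round([f[:2]@U,f[:2]@V,f[2]],2),"w%.2f"%s["width"],flush=True)
    return f
E
cat > g.py <<'E'
import sys; from h import *
f=tell(); b=np.array(F0) if (F0:=[float(a) for a in sys.argv[2:]]) else np.zeros(3)
sys.exit(np.linalg.norm([f[:2]@U-b[0],f[:2]@V-b[1],f[2]-b[2]])>float(sys.argv[1]))
E
python3 - <<'E'
from h import *
np.set_printoptions(precision=3,suppress=True)
for n in("top","scene"):
    P=np.load(n+"0.npz")["P"].reshape(-1,3); L=loc(P)
    r=L[(L[:,2]>109.5)&(L[:,2]<117)&(L[:,0]>55)&(L[:,0]<85)&(abs(L[:,1])<40)]
    print(n,"ridge",r.min(0),r.max(0),np.polyfit(r[:,1],r[:,0],1))
    k=L[(L[:,2]>98)&(L[:,2]<108)&(abs(L[:,0]-28)<15)&(abs(L[:,1])<20)]; print("keeper",k.min(0),k.max(0))
    k=L[(L[:,2]>183)&(abs(L[:,0]+95)<25)&(abs(L[:,1])<30)]; print("bar",k.min(0),k.mean(0),k.max(0))
    k=L[(L[:,2]>150)&(abs(L[:,0]+40)<15)&(abs(L[:,1])<14)]; print("lever",k.min(0),k.mean(0),k.max(0))
for a in goto(110,0,239): print(a)
E
```

```text
top ridge [ 63.85  -34.571 109.502] [ 74.09   33.432 115.771] [ 0.003 68.769]
keeper [ 21.737 -12.168  99.529] [ 33.664  11.686 106.257]
bar [-101.928  -20.65   183.032] [-97.652  -0.244 192.152] [-92.079  21.792 196.094]
lever [-46.431  -9.961 150.019] [-40.853  -0.754 156.683] [-36.513   8.635 162.385]
scene ridge [ 64.315 -36.46  109.592] [ 76.854  33.712 116.975] [ 0.005 71.48 ]
keeper [ 21.288 -13.133  98.176] [ 35.87   10.866 107.308]
bar [-99.339 -21.268 183.019] [-94.652  -0.578 192.326] [-88.234  21.041 197.225]
lever [-39.971  -9.909 154.181] [-36.55   -0.251 160.193] [-33.786   8.955 163.713]
[-66.904 -28.178   0.007]
[ -0.101  -0.012 -15.339]
[-57.067 -44.872  -0.045]
```

```bash
python3 -m creep '{"gripper":[1,1,1,1,1,1,1,1,1,1],"offset":[[0,0,0],[0,0,0],[-2.8,-2.2,0],[-2.8,-2.2,0],[-2.8,-2.2,0],[-2.8,-2.2,0],[-2.8,-2.2,0],[-2.8,-2.2,0],[-2.8,-2.2,0],[-2.8,-2.2,0]],"turn":[[0,0,-7.7],[0,0,-7.6],[0,0,0],[0,0,0],[0,0,0],[0,0,0],[0,0,0],[0,0,0],[0,0,0],[0,0,0]]}' 20
python3 -m creep '{"gripper":[1,1,1,1,1,1,1,1,1,1],"offset":[[-2.8,-2.2,0],[-2.8,-2.2,0],[-2.8,-2.2,0],[-2.8,-2.2,0],[-2.8,-2.2,0],[-2.8,-2.2,0],[-2.8,-2.2,0],[-2.8,-2.2,0],[-2.8,-2.2,0],[-2.8,-2.2,0]],"turn":[[0,0,0],[0,0,0],[0,0,0],[0,0,0],[0,0,0],[0,0,0],[0,0,0],[0,0,0],[0,0,0],[0,0,0]]}'
python3 - <<'E'
from h import *
tell()
for a in goto(110,0,150): print(a.round(2))
E
```

```text
time: 1.1
tcp_pos: [0.3786, 0.3114, 0.239]
ee_rot: [0.024, 1.0, -0.0, -0.0]
contact_force: [0.3, 1.2, -0.4]
width: -0.004
grasp_force: 0.0
time: 2.1
tcp_pos: [0.6477, 0.0784, 0.2386]
ee_rot: [0.024, 1.0, -0.0, -0.001]
contact_force: [0.6, -0.3, -0.8]
width: -0.005
grasp_force: 0.0
t2.1 loc [ 43.9   51.84 238.64] F [ 0.6  -0.23 -0.78] w-0.00
[-6.62 -5.18  8.86]
[-0.01 -0.07 -0.05]
[-6.61 -5.18  8.86]
```

```bash
python3 -m creep '{"gripper":[1,1,1,1,1,1,1,1,1],"offset":[[-2.2,-1.7,0],[-2.2,-1.7,0],[-2.2,-1.7,0],[0,0,3],[0,0,3],[0,0,3],[0,0,2.5],[0,0,1.6],[0,0,0]],"turn":[[0,0,0],[0,0,0],[0,0,0],[0,0,0],[0,0,0],[0,0,0],[0,0,0],[0,0,0],[0,0,0]]}'
python3 - <<'E'
from h import *
tell(); c=robot.read_camera("scene"); save(cv2.resize(c["image"][120:300,220:440],None,fx=3,fy=3,interpolation=cv2.INTER_CUBIC),"s1")
E
```

```text
time: 3.0
tcp_pos: [0.7078, 0.0254, 0.1043]
ee_rot: [0.024, 1.0, -0.0, -0.004]
contact_force: [0.0, 0.6, -1.4]
width: 0.001
grasp_force: 0.0
t3.0 loc [106.43   1.69 104.29] F [ 0.02  0.65 -1.39] w0.00
```

View pics/s1.png

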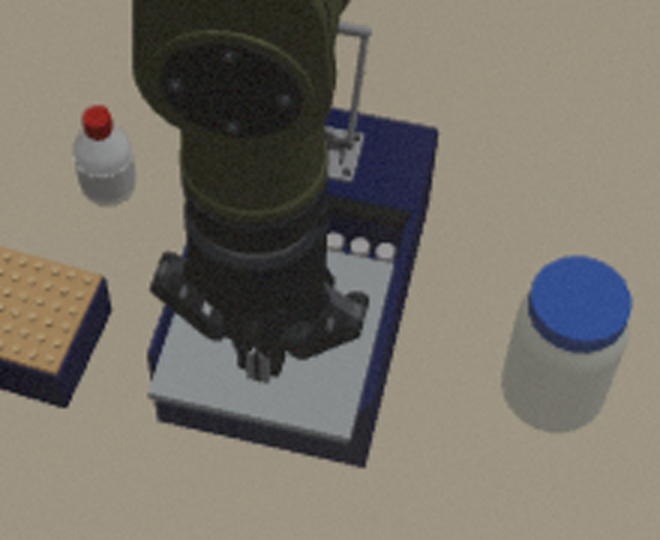

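The hand is down on the lid just past the ridge, with the tips above the lid (crop 255,365). Next I close the lid in guarded steps.

```bash
python3 -m creep '{"gripper":[1,1,1,1,1,1,1,1],"offset":[[0.2,0,-0.2],[0.2,0,-0.1],[0.2,0,0],[0.2,0,0],[0.2,0,0],[0.2,0,0],[0.2,0,0],[0,0,0]],"turn":[[0,0,0],[0,0,0],[0,0,0],[0,0,0],[0,0,0],[0,0,0],[0,0,0],[0,0,0]]}' >/dev/null; python3 g.py 4 &&
python3 -m creep '{"gripper":[1,1,1,1,1],"offset":[[0.15,0,0],[0.15,0,0],[0.15,0,0],[0.15,0,0],[0.15,0,0]],"turn":[[0,0,0],[0,0,0],[0,0,0],[0,0,0],[0,0,0]]}' >/dev/null; python3 g.py 4 &&
python3 -m creep '{"gripper":[1,1,1,1,1],"offset":[[0.15,0,0],[0.15,0,0],[0.15,0,0],[0.15,0,0],[0.15,0,0]],"turn":[[0,0,0],[0,0,0],[0,0,0],[0,0,0],[0,0,0]]}' >/dev/null; python3 g.py 4 &&
python3 -m creep '{"gripper":[1,1,1,1],"offset":[[0.1,0,0],[0.1,0,0],[0.1,0,0],[0.1,0,0]],"turn":[[0,0,0],[0,0,0],[0,0,0],[0,0,0]]}' >/dev/null; python3 g.py 4
```

```text
t3.9 loc [ 94.78   1.96 111.26] F [ 0.55 -0.78 -0.13] w-0.00
t3.9 loc [ 94.78   1.96 111.26] F [ 0.55 -0.78 -0.13] w-0.00
t3.9 loc [ 94.78   1.96 111.26] F [ 0.55 -0.78 -0.13] w-0.00
t3.9 loc [ 94.78   1.96 111.26] F [ 0.55 -0.78 -0.13] w-0.00False
False
False
False
```

```bash
sed -i 's/sys.exit(\(.*\))$/sys.exit(int(\1))/' g.py
python3 -m creep '{"gripper":[1,1,1,1,1],"offset":[[0.15,0,0.2],[0.15,0,0.2],[0.15,0,0],[0.15,0,0],[0,0,0]],"turn":[[0,0,0],[0,0,0],[0,0,0],[0,0,0],[0,0,0]]}' >/dev/null; python3 g.py 4 &&
python3 -m creep '{"gripper":[1,1,1,1,1],"offset":[[0.15,0,0],[0.15,0,0],[0.15,0,0],[0.15,0,0],[0.15,0,0]],"turn":[[0,0,0],[0,0,0],[0,0,0],[0,0,0],[0,0,0]]}' >/dev/null; python3 g.py 4 &&
python3 -m creep '{"gripper":[1,1,1,1,1],"offset":[[0.15,0,0],[0.15,0,0],[0.15,0,0],[0.15,0,0],[0.15,0,0]],"turn":[[0,0,0],[0,0,0],[0,0,0],[0,0,0],[0,0,0]]}' >/dev/null; python3 g.py 4
```

```text
t4.3 loc [ 88.95   1.95 107.31] F [-0.48 -0.52 -0.37] w-0.00
t4.8 loc [ 82.15   1.95 107.41] F [ 2.64 -0.7  -0.77] w-0.00
t5.3 loc [ 74.14   1.97 107.38] F [ 2.06 -0.31 -1.09] w-0.00
```

```bash
for i in 1; do
python3 -m creep '{"gripper":[1,1,1,1],"offset":[[0.1,0,0],[0.1,0,0],[0.1,0,0],[0.1,0,0]],"turn":[[0,0,0],[0,0,0],[0,0,0],[0,0,0]]}' >/dev/null; python3 g.py 4 &&
python3 -m creep '{"gripper":[1,1,1,1],"offset":[[0.1,0,0],[0.1,0,0],[0.1,0,0],[0,0,0]],"turn":[[0,0,0],[0,0,0],[0,0,0],[0,0,0]]}' >/dev/null; python3 g.py 4 ;done
python3 - <<'E'
from h import *
c=robot.read_camera("top"); L=loc(cloud(c)); im=c["image"].astype(int); tell()
m=(abs(L[...,2]-90)<5)&(abs(abs(L[...,1])-45)<12)&(im.min(-1)>80)&(im.max(-1)-im.min(-1)<40)
x=L[m][:,0]; print("lid near edge",np.sort(x)[::max(1,len(x)//200)][:10],x.max())
r=L[(L[...,2]>109)&(L[...,2]<117)&(L[...,0]>25)&(L[...,0]<60)&(abs(L[...,1])>20)&(abs(L[...,1])<34)]; print("ridge",len(r),r.min(0),r.mean(0),r.max(0))
E
```

```text
t5.8 loc [ 70.17   1.95 107.37] F [ 2.18  1.17 -0.04] w0.00
t6.2 loc [ 66.96   1.96 107.37] F [2.86 0.04 0.9 ] w0.00
t6.2 loc [ 66.96   1.98 107.38] F [1.15 0.44 1.33] w0.00Traceback (most recent call last):
  File "<stdin>", line 4, in <module>
    return umr_maximum(a, axis, None, out, keepdims, initial, where)
ValueError: zero-size array to reduction operation maximum which has no identity
```

```bash
python3 -m creep '{"gripper":[1,1,1,1,1,1],"offset":[[0.05,0,0],[0.05,0,0],[0.05,0,0],[0.05,0,0],[0.05,0,0],[0.05,0,0]],"turn":[[0,0,0],[0,0,0],[0,0,0],[0,0,0],[0,0,0],[0,0,0]]}' >/dev/null; python3 g.py 4.2 &&
python3 -m creep '{"gripper":[1,1,1],"offset":[[0.05,0,0],[0.03,0,0],[0,0,0]],"turn":[[0,0,0],[0,0,0],[0,0,0]]}' >/dev/null; python3 g.py 4.2 &&
python3 -m creep '{"gripper":[1,1,1],"offset":[[0.03,0,0],[0.03,0,0],[0,0,0]],"turn":[[0,0,0],[0,0,0],[0,0,0]]}' >/dev/null; python3 g.py 4.2 &&
python3 -m creep '{"gripper":[1,1,1],"offset":[[0.03,0,0],[0.03,0,0],[0,0,0]],"turn":[[0,0,0],[0,0,0],[0,0,0]]}' >/dev/null; python3 g.py 4.2 &&
python3 -m creep '{"gripper":[1,1,1],"offset":[[0.03,0,0],[0.03,0,0],[0,0,0]],"turn":[[0,0,0],[0,0,0],[0,0,0]]}' >/dev/null; python3 g.py 4.2 &&
python3 -m creep '{"gripper":[1,1,1],"offset":[[0.03,0,0],[0.03,0,0],[0,0,0]],"turn":[[0,0,0],[0,0,0],[0,0,0]]}' >/dev/null; python3 g.py 4.2
```

```text
t6.8 loc [ 64.2    1.95 107.39] F [ 0.84 -0.11  0.43] w0.00
t7.1 loc [ 63.32   1.93 107.36] F [ 2.38 -0.41  0.12] w0.00
t7.4 loc [ 62.77   1.97 107.35] F [ 0.81 -1.22  1.54] w0.00
t7.7 loc [ 62.15   1.97 107.34] F [ 2.51 -0.95  1.16] w-0.00
t8.0 loc [ 61.57   1.98 107.35] F [ 1.92 -0.85  1.42] w-0.00
t8.3 loc [ 60.93   1.96 107.33] F [2.24 0.35 1.99] w-0.00
```

```bash
cat > gx.py <<'E'
import sys; from h import *
sys.exit(int((tell()[:2]@U)>float(sys.argv[1])))
E
m(){ :; }
python3 -m creep '{"gripper":[1,1,1],"offset":[[0.03,0,0],[0.03,0,0],[0,0,0]],"turn":[[0,0,0],[0,0,0],[0,0,0]]}' >/dev/null; python3 gx.py 4 &&
python3 -m creep '{"gripper":[1,1,1],"offset":[[0.03,0,0],[0.03,0,0],[0,0,0]],"turn":[[0,0,0],[0,0,0],[0,0,0]]}' >/dev/null; python3 gx.py 4 &&
python3 -m creep '{"gripper":[1,1,1],"offset":[[0.03,0,0],[0.03,0,0],[0,0,0]],"turn":[[0,0,0],[0,0,0],[0,0,0]]}' >/dev/null; python3 gx.py 4 &&
python3 -m creep '{"gripper":[1,1,1],"offset":[[0.03,0,0],[0.03,0,0],[0,0,0]],"turn":[[0,0,0],[0,0,0],[0,0,0]]}' >/dev/null; python3 gx.py 4 &&
python3 -m creep '{"gripper":[1,1,1],"offset":[[0.03,0,0],[0.03,0,0],[0,0,0]],"turn":[[0,0,0],[0,0,0],[0,0,0]]}' >/dev/null; python3 gx.py 4 &&
python3 -m creep '{"gripper":[1,1,1],"offset":[[0.03,0,0],[0.03,0,0],[0,0,0]],"turn":[[0,0,0],[0,0,0],[0,0,0]]}' >/dev/null; python3 gx.py 4
```

```text
t8.6 loc [ 60.31   1.94 107.3 ] F [ 1.8  -0.33  1.07] w-0.00
t8.9 loc [ 59.73   1.95 107.3 ] F [ 1.99 -0.19  2.07] w-0.00
t9.2 loc [ 59.1    1.99 107.27] F [2.12 0.45 0.97] w0.00
t9.5 loc [ 58.51   1.96 107.32] F [ 1.78 -0.38  1.  ] w0.00
t9.8 loc [ 57.91   1.98 107.27] F [2.07 0.47 1.13] w0.00
t10.1 loc [ 57.3    1.95 107.27] F [ 3.04 -0.4   0.84] w0.00
```

```bash
python3 -m creep '{"gripper":[1,1],"offset":[[0.03,0,0],[0,0,0]],"turn":[[0,0,0],[0,0,0]]}' >/dev/null; python3 gx.py 4 &&
python3 -m creep '{"gripper":[1,1],"offset":[[0.03,0,0],[0,0,0]],"turn":[[0,0,0],[0,0,0]]}' >/dev/null; python3 gx.py 4 &&
python3 -m creep '{"gripper":[1,1],"offset":[[0.03,0,0],[0,0,0]],"turn":[[0,0,0],[0,0,0]]}' >/dev/null; python3 gx.py 4 &&
python3 -m creep '{"gripper":[1,1],"offset":[[0.03,0,0],[0,0,0]],"turn":[[0,0,0],[0,0,0]]}' >/dev/null; python3 gx.py 4 &&
python3 -m creep '{"gripper":[1,1],"offset":[[0.03,0,0],[0,0,0]],"turn":[[0,0,0],[0,0,0]]}' >/dev/null; python3 gx.py 4 &&
python3 -m creep '{"gripper":[1,1],"offset":[[0.03,0,0],[0,0,0]],"turn":[[0,0,0],[0,0,0]]}' >/dev/null; python3 gx.py 4 &&
python3 -m creep '{"gripper":[1,1],"offset":[[0.03,0,0],[0,0,0]],"turn":[[0,0,0],[0,0,0]]}' >/dev/null; python3 gx.py 4
```

```text
t10.3 loc [ 57.02   1.95 107.28] F [1.48 0.69 1.66] w-0.00
t10.5 loc [ 56.74   1.99 107.29] F [ 3.43 -0.22  1.53] w0.00
t10.7 loc [ 56.44   1.98 107.3 ] F [ 2.36 -0.63  0.79] w-0.00
t10.9 loc [ 56.13   1.95 107.29] F [1.72 0.45 1.38] w0.00
t11.1 loc [ 55.8    1.98 107.26] F [ 1.3  -0.49  2.58] w-0.00
t11.3 loc [ 55.51   1.96 107.29] F [ 1.68 -0.05  1.19] w-0.00
t11.5 loc [ 55.22   1.96 107.3 ] F [ 1.18 -0.62  0.83] w-0.00
```

```bash
python3 -m creep '{"gripper":[1,1],"offset":[[0.03,0,0],[0,0,0]],"turn":[[0,0,0],[0,0,0]]}' >/dev/null; python3 gx.py 4 &&
python3 -m creep '{"gripper":[1,1],"offset":[[0.03,0,0],[0,0,0]],"turn":[[0,0,0],[0,0,0]]}' >/dev/null; python3 gx.py 4 &&
python3 -m creep '{"gripper":[1,1],"offset":[[0.03,0,0],[0,0,0]],"turn":[[0,0,0],[0,0,0]]}' >/dev/null; python3 gx.py 4 &&
python3 -m creep '{"gripper":[1,1],"offset":[[0.03,0,0],[0,0,0]],"turn":[[0,0,0],[0,0,0]]}' >/dev/null; python3 gx.py 4 &&
python3 -m creep '{"gripper":[1,1],"offset":[[0.03,0,0],[0,0,0]],"turn":[[0,0,0],[0,0,0]]}' >/dev/null; python3 gx.py 4 &&
python3 -m creep '{"gripper":[1,1],"offset":[[0.03,0,0],[0,0,0]],"turn":[[0,0,0],[0,0,0]]}' >/dev/null; python3 gx.py 4 &&
python3 -m creep '{"gripper":[1,1],"offset":[[0.03,0,0],[0,0,0]],"turn":[[0,0,0],[0,0,0]]}' >/dev/null; python3 gx.py 4
```

```text
t11.7 loc [ 54.89   1.98 107.29] F [ 2.02 -0.16  1.48] w0.00
t11.9 loc [ 54.61   1.98 107.31] F [ 2.06 -1.12  0.72] w-0.00
t12.1 loc [ 54.33   1.97 107.31] F [ 1.35 -0.55  0.99] w-0.00
t12.3 loc [ 54.01   1.95 107.28] F [ 1.09 -0.29  0.77] w-0.00
t12.5 loc [ 53.73   1.99 107.31] F [1.73 0.54 0.15] w0.00
t12.7 loc [ 53.41   1.95 107.29] F [ 1.9  -0.06  0.87] w-0.00
t12.9 loc [ 53.16   1.98 107.31] F [ 1.02 -1.11  2.34] w0.00
```

Run:
```python
from h import *
np.set_printoptions(precision=2,suppress=True)
d=np.load("scene0.npz"); c=robot.read_camera("scene")
save(cv2.resize(c["image"][120:300,220:440],None,fx=3,fy=3,interpolation=cv2.INTER_CUBIC),"s2")
for P,im in((d["P"],d["im"]),(cloud(c),c["image"])):
    L=loc(P); im=im.astype(int)
    m=(abs(L[...,2]-92)<4)&(abs(L[...,1])<58)&(im.min(-1)>80)&(im.max(-1)-im.min(-1)<40)
    for y in(-50,-40,40,50):
        x=L[m&(abs(L[...,1]-y)<5)][:,0]; print("y",y,"x",x.min() if len(x) else 0,np.percentile(x,99),x.max())
```

```text
y -50 x 7.1956991143949205 136.83750970098492 137.7585103494632
y -40 x 7.980638248239502 136.53856005742543 138.3510781748126
y 40 x 6.1667646393496796 136.3774596901621 137.49485561508413
y 50 x 7.473716462067912 136.77165408432614 137.83533113803836
y -50 x 6.215981883732041 104.77192468201089 105.46064822889478
y -40 x 8.456527320861534 104.48071031933723 105.00148475583892
y 40 x -109.90699705311187 104.5395946532514 104.85664717812136
y 50 x -108.76187871300817 104.62957167693718 105.09100858711784
```

View pics/s2.png

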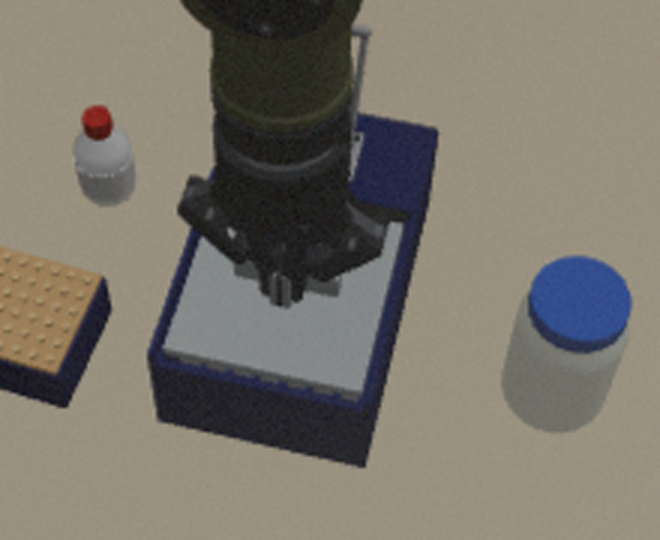

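The lid is nearly shut: its far edge is at local x≈105, the finger is in contact, and I feel only friction so far. I'll keep feeling for the seal.

```bash
python3 -m creep '{"gripper":[1,1],"offset":[[0.03,0,0],[0,0,0]],"turn":[[0,0,0],[0,0,0]]}' >/dev/null; python3 gx.py 4 &&
python3 -m creep '{"gripper":[1,1],"offset":[[0.03,0,0],[0,0,0]],"turn":[[0,0,0],[0,0,0]]}' >/dev/null; python3 gx.py 4 &&
python3 -m creep '{"gripper":[1,1],"offset":[[0.03,0,0],[0,0,0]],"turn":[[0,0,0],[0,0,0]]}' >/dev/null; python3 gx.py 4 &&
python3 -m creep '{"gripper":[1,1],"offset":[[0.03,0,0],[0,0,0]],"turn":[[0,0,0],[0,0,0]]}' >/dev/null; python3 gx.py 4 &&
python3 -m creep '{"gripper":[1,1],"offset":[[0.03,0,0],[0,0,0]],"turn":[[0,0,0],[0,0,0]]}' >/dev/null; python3 gx.py 4 &&
python3 -m creep '{"gripper":[1,1],"offset":[[0.03,0,0],[0,0,0]],"turn":[[0,0,0],[0,0,0]]}' >/dev/null; python3 gx.py 4 &&
python3 -m creep '{"gripper":[1,1],"offset":[[0.03,0,0],[0,0,0]],"turn":[[0,0,0],[0,0,0]]}' >/dev/null; python3 gx.py 4
```

```text
t13.2 loc [ 52.84   1.98 107.29] F [ 1.75 -1.04  0.39] w0.00
t13.3 loc [ 52.61   1.97 107.29] F [ 1.81 -0.86  0.54] w-0.00
t13.6 loc [ 52.5    1.98 107.33] F [ 2.58 -0.02  0.12] w-0.00
t13.8 loc [ 52.42   1.97 107.34] F [ 3.72 -0.19 -0.29] w0.00
t13.9 loc [ 52.25   1.98 107.33] F [ 4.32  0.35 -1.36] w-0.00
t13.9 loc [ 52.25   1.98 107.33] F [ 4.32  0.35 -1.36] w-0.00
t13.9 loc [ 52.25   1.98 107.33] F [ 4.32  0.35 -1.36] w-0.00
```

```bash
python3 -m creep '{"gripper":[1,1,1,1,1,1,1,1,1,1],"offset":[[-0.3,0,0],[-0.6,0,0],[-0.6,0,-1],[0,0,-3],[0,0,-3.5],[0,-0.2,-3.5],[0,0,-3],[0,0,-1],[2.5,0,0],[3.5,0,0]],"turn":[[0,0,0],[0,0,0],[0,0,0],[0,0,0],[0,0,0],[0,0,0],[0,0,0],[0,0,0],[0,0,0],[0,0,0]]}' >/dev/null; python3 g.py 40
python3 -m creep '{"gripper":[1,1,1,1,1,1],"offset":[[3.5,0,0],[3.5,0,0],[3.5,0,0],[2.7,0,0],[1,0,0],[0,0,0]],"turn":[[0,0,0],[0,0,0],[0,0,0],[0,0,0],[0,0,0],[0,0,0]]}'
python3 - <<'E'
from h import *
tell()
for a in goto(-130,0,188): print(a.round(2))
np.set_printoptions(precision=2,suppress=True)
L=loc(cloud(robot.read_camera("scene")))
k=L[(L[...,2]>183)&(L[...,2]<200)&(abs(L[...,0]+95)<25)&(abs(L[...,1])<30)]; print("bar",len(k),k.mean(0))
k=L[(L[...,2]>98)&(L[...,2]<108)&(abs(L[...,0])<30)&(abs(L[...,1])<20)]; print("keeper",len(k),k.min(0),k.max(0))
r=L[(L[...,2]>109)&(L[...,2]<117)&(L[...,0]>25)&(L[...,0]<60)&(abs(L[...,1])<34)]; print("ridge",len(r),r.min(0),r.mean(0),r.max(0))
E
```

```text
t14.9 loc [6.760e+00 3.000e-02 2.557e+02] F [-1.06  0.35  0.49] w0.00
time: 15.55
tcp_pos: [0.4647, 0.0352, 0.2568]
ee_rot: [0.024, 1.0, -0.0, -0.001]
contact_force: [0.1, -0.3, 0.1]
width: 0.002
grasp_force: 0.0
t15.6 loc [-1.3689e+02  3.0000e-02  2.5679e+02] F [ 0.11 -0.34  0.14] w0.00
[-0.7  -0.    6.88]
[-0.01 -0.1  -0.02]
[-0.69 -0.    6.88]
bar 109 [-94.47  -0.57 192.29]
keeper 70 [-10.77 -12.85 100.68] [  2.87  11.27 107.73]
ridge 190 [ 31.91 -33.88 109.07] [ 38.56   0.27 113.13] [ 43.68  33.83 116.78]
```

```bash
python3 -m creep '{"gripper":[1,1,1,1,1,1,1,1],"offset":[[0,0,2.4],[0,0,2.4],[0,0,1.5],[0,0,0.6],[-0.6,0,0],[-0.6,0,0],[-0.5,0,0],[-0.5,0,0]],"turn":[[0,0,0],[0,0,0],[0,0,0],[0,0,0],[0,0,0],[0,0,0],[0,0,0],[0,0,0]]}'>/dev/null; python3 g.py 6 &&
python3 -m creep '{"gripper":[1,1,1,1],"offset":[[-0.5,0,0],[-0.5,0,0],[-0.5,0,0],[-0.5,0,0]],"turn":[[0,0,0],[0,0,0],[0,0,0],[0,0,0]]}'>/dev/null; python3 g.py 6 &&
python3 -m creep '{"gripper":[1,1,1,1],"offset":[[-0.5,0,0],[-0.5,0,0],[-0.5,0,0],[-0.5,0,0]],"turn":[[0,0,0],[0,0,0],[0,0,0],[0,0,0]]}'>/dev/null; python3 g.py 6 &&
python3 -m creep '{"gripper":[1,1,1,1],"offset":[[-0.5,0,0],[-0.5,0,0],[-0.5,0,0],[-0.5,0,0]],"turn":[[0,0,0],[0,0,0],[0,0,0],[0,0,0]]}'>/dev/null; python3 g.py 6
python3 - <<'E'
from h import *
c=robot.read_camera("scene"); save(cv2.resize(c["image"][80:260,240:440],None,fx=3,fy=3,interpolation=cv2.INTER_CUBIC),"s3")
E
```

```text
t16.4 loc [-1.1184e+02  1.6000e-01  1.8908e+02] F [-1.28  0.61  0.58] w0.00
t16.8 loc [-9.2910e+01  7.0000e-02  1.8835e+02] F [ 0.05  0.52 -0.4 ] w0.00
t17.2 loc [-7.2870e+01  6.0000e-02  1.8828e+02] F [-0.53  0.04  0.11] w0.00
t17.6 loc [-5.2900e+01  3.0000e-02  1.8828e+02] F [-0.13 -0.43 -0.52] w-0.01
```

View pics/s3.png

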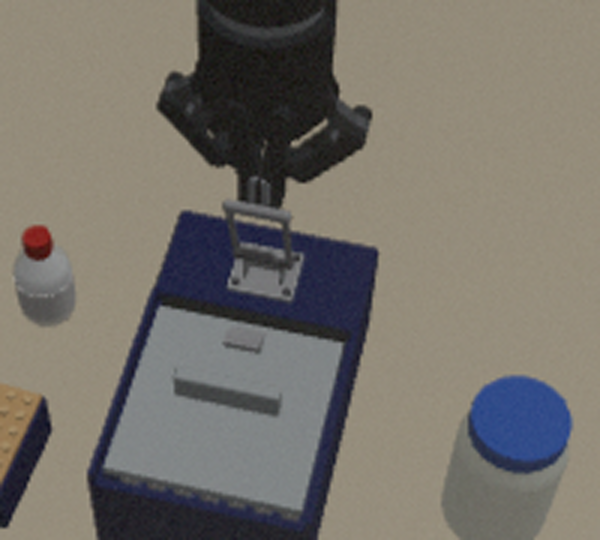

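The bail has moved past upright, with the bar at (258,212) in front of the fingers. I'll push it further.

```bash
python3 -m creep '{"gripper":[1,1,1,1],"offset":[[-0.5,0,0],[-0.5,0,0],[-0.5,0,0],[-0.5,0,0]],"turn":[[0,0,0],[0,0,0],[0,0,0],[0,0,0]]}'>/dev/null; python3 g.py 6 &&
python3 -m creep '{"gripper":[1,1,1,1,1],"offset":[[-0.4,0,0],[-0.4,0,0],[-0.4,0,0],[0,0,0],[0,0,0]],"turn":[[0,0,0],[0,0,0],[0,0,0],[0,0,0],[0,0,0]]}'>/dev/null; python3 g.py 6
python3 - <<'E'
from h import *
c=robot.read_camera("scene"); save(cv2.resize(c["image"][80:260,240:440],None,fx=3,fy=3,interpolation=cv2.INTER_CUBIC),"s4")
L=loc(cloud(c)); print(L[162-2:163+2,318:334:3,:].round(0).tolist()[0])
E
```

```text
t18.1 loc [-3.284e+01  3.000e-02  1.883e+02] F [-0.47  0.13  0.75] w0.00
t18.6 loc [-21.35   0.   188.23] F [-0.28  0.13 -0.58] w-0.00
[[-10.0, -8.0, 198.0], [-11.0, -2.0, 198.0], [-11.0, 3.0, 200.0], [-14.0, 8.0, 198.0], [-97.0, -3.0, 94.0], [-100.0, 3.0, 92.0]]
```

View pics/s4.png

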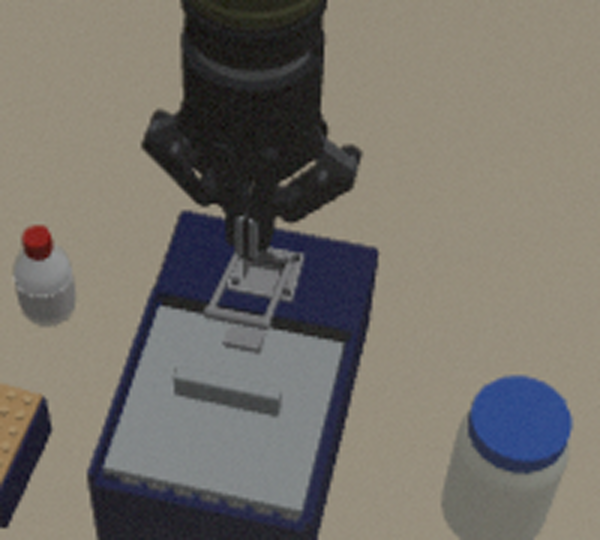

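The bail has left the fingers. The bar is at (238,318), possibly still falling, so I'll wait a few rows and measure.

```bash
python3 -m creep '{"gripper":[1,1,1,1],"offset":[[0,0,-0.5],[0,0,-0.5],[0,0,0],[0,0,0]],"turn":[[0,0,0],[0,0,0],[0,0,0],[0,0,0]]}'>/dev/null; python3 g.py 6
python3 - <<'E'
from h import *
c=robot.read_camera("scene"); save(cv2.resize(c["image"][130:220,270:390],None,fx=5,fy=5,interpolation=cv2.INTER_CUBIC),"s5")
L=loc(cloud(c)); im=c["image"].astype(int); 
k=L[(L[...,2]>93)&(L[...,2]<175)&(abs(L[...,1])<22)&(L[...,0]<28)&(L[...,0]>-60)]
k=k[np.argsort(k[:,0])]; print(k[::max(1,len(k)//40)].round(0).tolist())
E
```

```text
t19.0 loc [-2.1080e+01  5.0000e-02  1.9877e+02] F [0.5  0.05 0.13] w0.00
[[-60.0, 11.0, 114.0], [-59.0, 12.0, 102.0], [-58.0, 15.0, 124.0], [-58.0, -7.0, 94.0], [-57.0, 4.0, 95.0], [-56.0, -15.0, 95.0], [-54.0, -4.0, 96.0], [-53.0, -14.0, 95.0], [-52.0, -10.0, 130.0], [-51.0, -7.0, 133.0], [-50.0, 8.0, 96.0], [-49.0, -11.0, 95.0], [-46.0, -18.0, 122.0], [-44.0, -20.0, 115.0], [-42.0, 20.0, 117.0], [-39.0, -21.0, 118.0], [-37.0, 2.0, 159.0], [-36.0, 4.0, 161.0], [-33.0, 15.0, 113.0], [-29.0, 19.0, 114.0], [-25.0, 17.0, 115.0], [-23.0, -4.0, 94.0], [-19.0, 21.0, 94.0], [-16.0, -19.0, 109.0], [-11.0, 19.0, 93.0], [-9.0, 7.0, 103.0], [-8.0, 9.0, 105.0], [-6.0, 2.0, 105.0], [-4.0, 4.0, 105.0], [-3.0, -20.0, 105.0], [-1.0, -17.0, 105.0], [-1.0, 1.0, 105.0], [1.0, 12.0, 94.0], [2.0, -13.0, 94.0], [4.0, 16.0, 104.0], [8.0, -17.0, 97.0], [13.0, -20.0, 100.0], [15.0, 11.0, 99.0], [16.0, 13.0, 98.0], [18.0, 22.0, 93.0], [18.0, -8.0, 98.0], [19.0, -20.0, 101.0], [20.0, -12.0, 95.0]]
```

View pics/s5.png

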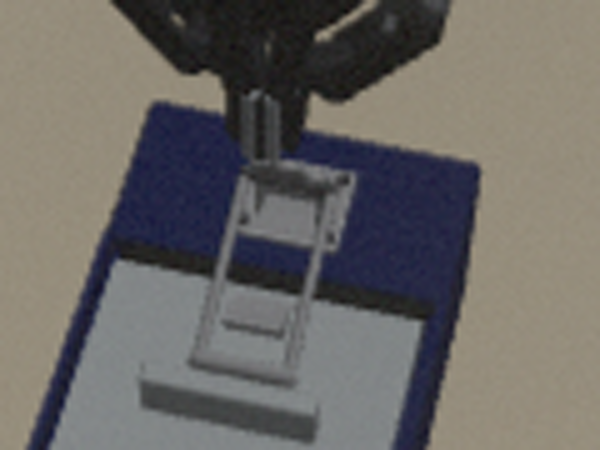

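The bar lies on the lid beyond the keeper, at crop (243,370). Next is the lever: fingers go to its keeper side, pull it back, then follow the arc.

```bash
python3 -m creep '{"gripper":[1,1,1,1,1,1,1,1],"offset":[[-0.6,0,0],[-0.6,0,0],[0,0,1],[0,0,1.5],[0,0,1.1],[0,0,0.5],[0.4,0,0],[0.4,0,0]],"turn":[[0,0,0],[0,0,0],[0,0,0],[0,0,0],[0,0,0],[0,0,0],[0,0,0],[0,0,0]]}'>/dev/null; python3 g.py 6 &&
python3 -m creep '{"gripper":[1,1,1],"offset":[[0.4,0,0],[0.4,0,0],[0.4,0,0]],"turn":[[0,0,0],[0,0,0],[0,0,0]]}'>/dev/null; python3 g.py 6 &&
python3 -m creep '{"gripper":[1,1,1],"offset":[[0.4,0,-0.1],[0.4,0,-0.2],[0.4,0,-0.2]],"turn":[[0,0,0],[0,0,0],[0,0,0]]}'>/dev/null; python3 g.py 6 &&
python3 -m creep '{"gripper":[1,1,1,1],"offset":[[0.4,0,-0.2],[0.4,0,-0.2],[0.4,0,0],[0,0,0]],"turn":[[0,0,0],[0,0,0],[0,0,0],[0,0,0]]}'>/dev/null; python3 g.py 6
python3 - <<'E'
from h import *
c=robot.read_camera("scene")
L=loc(cloud(c))
k=L[(L[...,2]>93)&(L[...,2]<115)&(abs(L[...,1])<16)&(L[...,0]<28)&(L[...,0]>-15)]
k=k[np.argsort(k[:,0])]; print(k[::max(1,len(k)//30)].round(0).tolist())
k=L[(L[...,2]>130)&(L[...,2]<178)&(abs(L[...,1])<9)&(L[...,0]<-40)&(L[...,0]>-90)]
print(k[::max(1,len(k)//15)].round(0).tolist())
E
```

```text
t19.9 loc [-17.55   0.   157.36] F [ 0.57  0.66 -0.03] w-0.00
t20.1 loc [-2.7740e+01  1.4000e-01  1.5864e+02] F [2.29 0.49 2.71] w0.00
t20.4 loc [-4.1740e+01  1.0000e-01  1.6257e+02] F [ 2.44  0.7  -0.  ] w-0.00
t20.9 loc [-54.36  -0.   166.25] F [-0.3  -0.87 -0.5 ] w0.00
[[-12.0, -12.0, 102.0], [-9.0, 9.0, 103.0], [-8.0, -3.0, 107.0], [-8.0, -1.0, 105.0], [-7.0, 12.0, 93.0], [-6.0, 2.0, 106.0], [-5.0, 8.0, 105.0], [-4.0, 4.0, 108.0], [-3.0, -6.0, 103.0], [-3.0, -10.0, 95.0], [-2.0, -7.0, 107.0], [-1.0, -7.0, 105.0], [-1.0, 9.0, 105.0], [-0.0, -13.0, 105.0], [1.0, 5.0, 106.0], [1.0, -11.0, 107.0], [2.0, 8.0, 94.0], [3.0, 8.0, 106.0], [7.0, -5.0, 99.0], [7.0, -13.0, 101.0], [8.0, 13.0, 101.0], [9.0, 3.0, 102.0], [10.0, 2.0, 100.0], [10.0, 16.0, 98.0], [11.0, -2.0, 99.0], [11.0, -4.0, 95.0], [11.0, -0.0, 97.0], [12.0, -6.0, 99.0], [12.0, -8.0, 99.0], [12.0, -14.0, 94.0], [13.0, -2.0, 100.0], [15.0, -3.0, 94.0], [19.0, 10.0, 95.0]]
[[-46.0, -9.0, 175.0], [-43.0, -4.0, 177.0], [-47.0, 9.0, 176.0], [-41.0, -2.0, 178.0], [-44.0, 5.0, 175.0], [-44.0, -6.0, 169.0], [-40.0, 2.0, 176.0], [-47.0, 9.0, 170.0], [-41.0, -2.0, 171.0], [-44.0, 6.0, 170.0], [-45.0, -8.0, 162.0], [-44.0, -0.0, 165.0], [-65.0, 3.0, 140.0], [-65.0, -9.0, 134.0], [-42.0, 4.0, 166.0], [-67.0, 7.0, 137.0], [-66.0, -3.0, 131.0], [-65.0, 5.0, 135.0], [-64.0, 8.0, 134.0]]
```

The lever is upright and the bar sits past the keeper, at x≈11. I'll carry on along the arc, watching the force.

```bash
python3 -m creep '{"gripper":[1,1,1,1],"offset":[[0.4,0,0],[0.4,0,0],[0.45,0,0],[0.45,0,0]],"turn":[[0,0,0],[0,0,0],[0,0,0],[0,0,0]]}'>/dev/null; python3 g.py 12 &&
python3 -m creep '{"gripper":[1,1,1],"offset":[[0.33,0,0.12],[0.33,0,0.15],[0.33,0,0.15]],"turn":[[0,0,0],[0,0,0],[0,0,0]]}'>/dev/null; python3 g.py 12 &&
python3 -m creep '{"gripper":[1,1],"offset":[[0.3,0,0.2],[0.3,0,0.2]],"turn":[[0,0,0],[0,0,0]]}'>/dev/null; python3 g.py 12 &&
python3 -m creep '{"gripper":[1,1],"offset":[[0.3,0,0.2],[0,0,0]],"turn":[[0,0,0],[0,0,0]]}'>/dev/null; python3 g.py 12
```

```text
t21.3 loc [-7.0620e+01  5.0000e-02  1.6625e+02] F [ 1.38  0.44 -1.04] w0.00
t21.6 loc [-8.0500e+01  6.0000e-02  1.6223e+02] F [ 0.5  -0.34  2.16] w0.00
t21.8 loc [-8.6560e+01  7.0000e-02  1.5798e+02] F [ 0.58 -0.14  1.38] w-0.00
t22.0 loc [-9.0200e+01  3.0000e-02  1.5553e+02] F [-0.63  0.31 -0.85] w-0.00
```

Run:
```python
from h import *
c=robot.read_camera("scene")
save(cv2.resize(c["image"][110:220,270:390],None,fx=5,fy=5,interpolation=cv2.INTER_CUBIC),"s6")
L=loc(cloud(c))
k=L[(L[...,2]>93)&(L[...,2]<115)&(abs(L[...,1])<22)&(L[...,0]<28)&(L[...,0]>0)]
k=k[np.argsort(k[:,0])]; print(k[::max(1,len(k)//25)].round(0).tolist())
```

```text
[[0.0, 7.0, 101.0], [0.0, 9.0, 99.0], [1.0, -7.0, 104.0], [1.0, -19.0, 97.0], [1.0, -7.0, 98.0], [1.0, -11.0, 104.0], [2.0, -9.0, 101.0], [2.0, -0.0, 101.0], [2.0, -11.0, 98.0], [2.0, -0.0, 105.0], [2.0, -17.0, 100.0], [3.0, 8.0, 109.0], [3.0, 12.0, 100.0], [3.0, -8.0, 100.0], [3.0, 10.0, 93.0], [3.0, 10.0, 97.0], [4.0, 18.0, 96.0], [4.0, -8.0, 98.0], [4.0, -12.0, 97.0], [4.0, 2.0, 95.0], [5.0, -16.0, 96.0], [5.0, 8.0, 98.0], [5.0, -4.0, 98.0], [6.0, 13.0, 94.0], [8.0, 9.0, 93.0], [10.0, 14.0, 93.0], [11.0, 8.0, 93.0], [13.0, -6.0, 94.0], [15.0, -11.0, 95.0], [17.0, 15.0, 93.0], [18.0, 20.0, 93.0]]
```

View pics/s6.png

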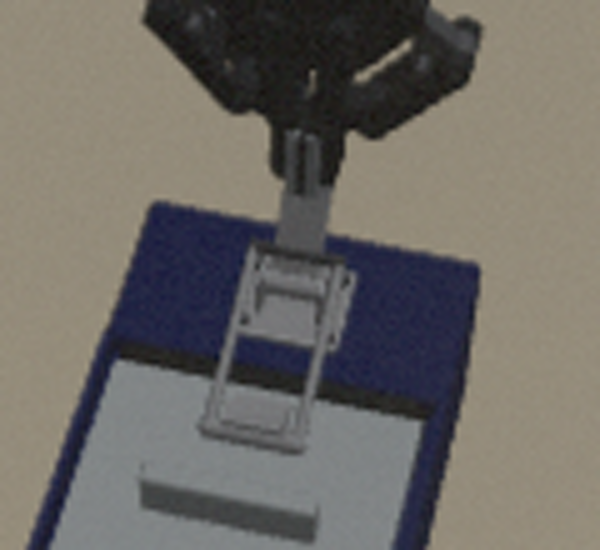

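The bar is tucking in under the keeper's lip at (255,437), with the lever leaning back. I'll continue the throw.

```bash
python3 -m creep '{"gripper":[1,1],"offset":[[0.2,0,0.18],[0.2,0,0.2]],"turn":[[0,0,0],[0,0,0]]}'>/dev/null; python3 g.py 13 &&
python3 -m creep '{"gripper":[1,1],"offset":[[0.17,0,0.19],[0.17,0,0.2]],"turn":[[0,0,0],[0,0,0]]}'>/dev/null; python3 g.py 13 &&
python3 -m creep '{"gripper":[1,1],"offset":[[0.15,0,0.22],[0.15,0,0.22]],"turn":[[0,0,0],[0,0,0]]}'>/dev/null; python3 g.py 13 &&
python3 -m creep '{"gripper":[1,1],"offset":[[0.14,0,0.22],[0.14,0,0.24]],"turn":[[0,0,0],[0,0,0]]}'>/dev/null; python3 g.py 13 &&
python3 -m creep '{"gripper":[1,1],"offset":[[0.1,0,0.25],[0.1,0,0.25]],"turn":[[0,0,0],[0,0,0]]}'>/dev/null; python3 g.py 13 &&
python3 -m creep '{"gripper":[1,1],"offset":[[0.1,0,0.25],[0.1,0,0.25]],"turn":[[0,0,0],[0,0,0]]}'>/dev/null; python3 g.py 13
```

```text
t22.2 loc [-9.3060e+01  7.0000e-02  1.5232e+02] F [ 0.22 -0.18  2.82] w-0.01
t22.4 loc [-9.6520e+01  7.0000e-02  1.4851e+02] F [0.54 0.29 3.98] w0.00
t22.6 loc [-9.9730e+01  1.1000e-01  1.4397e+02] F [-0.25 -0.58  3.67] w-0.00
t22.9 loc [-1.0279e+02  1.0000e-01  1.3921e+02] F [-1.52  0.26  3.02] w0.00
t23.1 loc [-1.0486e+02  5.0000e-02  1.3403e+02] F [-0.48  0.24  3.13] w-0.00
t23.2 loc [-1.0678e+02  3.0000e-02  1.2897e+02] F [-0.13  0.24  1.82] w0.00
```

```bash
python3 -m creep '{"gripper":[1,1,1],"offset":[[0.05,0,0.2],[0.05,0,0.2],[0,0,0]],"turn":[[0,0,0],[0,0,0],[0,0,0]]}'>/dev/null; python3 g.py 9 &&
python3 -m creep '{"gripper":[1,1,1],"offset":[[0.05,0,0.2],[0,0,0.2],[0,0,0]],"turn":[[0,0,0],[0,0,0],[0,0,0]]}'>/dev/null; python3 g.py 9 &&
python3 -m creep '{"gripper":[1,1,1],"offset":[[0,0,0.2],[0,0,0.1],[0,0,0]],"turn":[[0,0,0],[0,0,0],[0,0,0]]}'>/dev/null; python3 g.py 9
python3 - <<'E'
from h import *
np.set_printoptions(precision=1,suppress=True)
L=loc(cloud(robot.read_camera("top")))
k=L[(L[...,2]>93)&(L[...,2]<140)&(abs(L[...,1])<12)&(L[...,0]<-68)&(L[...,0]>-135)]; print(k[np.argsort(k[:,0])][::max(1,len(k)//20)])
E
```

```text
t23.6 loc [-1.0764e+02  2.0000e-02  1.2490e+02] F [ 0.25 -0.41 -0.34] w0.00
t23.9 loc [-1.0798e+02  6.0000e-02  1.2107e+02] F [-0.07 -0.   -0.09] w0.00
t24.1 loc [-1.0792e+02  6.0000e-02  1.1824e+02] F [-0.43 -0.1  -0.06] w-0.00
[]
```

```bash
python3 -m creep '{"gripper":[1,1,1,1,1,1,1,1,1,1],"offset":[[0,0,-1],[0,0,-3],[0,0,-3],[0,0,-3],[0,0,-3],[3,2,0],[4,2,0],[4,2,0],[3,2,0],[0,0,0]],"turn":[[0,0,0],[0,0,0],[0,0,0],[0,0,0],[0,0,0],[0,0,0],[0,0,0],[0,0,0],[0,0,0],[0,0,0]]}'
python3 - <<'E'
from h import *
np.set_printoptions(precision=1,suppress=True)
c=robot.read_camera("scene")
save(cv2.resize(c["image"][130:280,260:400],None,fx=4,fy=4,interpolation=cv2.INTER_CUBIC),"s7")
L=loc(cloud(c))
k=L[(L[...,2]>93)&(L[...,2]<140)&(abs(L[...,1])<9)&(L[...,0]<-68)&(L[...,0]>-135)]; print(k[np.argsort(k[:,0])][::max(1,len(k)//20)])
r=L[(L[...,2]>109)&(L[...,2]<117)&(L[...,0]>25)&(L[...,0]<60)&(abs(L[...,1])<34)]; print("ridge",r.mean(0))
E
```

```text
time: 25.2
tcp_pos: [0.3539, 0.1215, 0.2492]
ee_rot: [0.022, 1.0, 0.0, -0.001]
contact_force: [0.5, -0.2, -0.6]
width: -0.001
grasp_force: 0.0
[[-129.8    3.9  109.8]
 [-126.2   -6.1  111. ]
 [-122.7    7.6  112.5]
 [-118.5    4.2  113.1]
 [-115.7   -8.   112.9]
 [-112.8   -5.1  110.6]
 [-110.     6.2  110.6]
 [-107.5    6.8  110.6]
 [-104.    -7.3  110.6]
 [-101.    -4.5  111.6]
 [ -98.9   -4.   111. ]
 [ -95.6   -5.3  111.3]
 [ -92.6    5.9  111.7]
 [ -89.7   -8.2  111. ]
 [ -86.9    5.1  111.8]
 [ -83.    -2.4  111. ]
 [ -80.7    6.5  113.2]
 [ -78.    -1.2  110.9]
 [ -75.3    7.8  110.4]
 [ -73.8   -6.4  107.9]
 [ -70.1   -1.4  110.6]
 [ -68.6   -3.2  112. ]]
ridge [ 36.5   0.5 113.1]
```

View pics/s7.png

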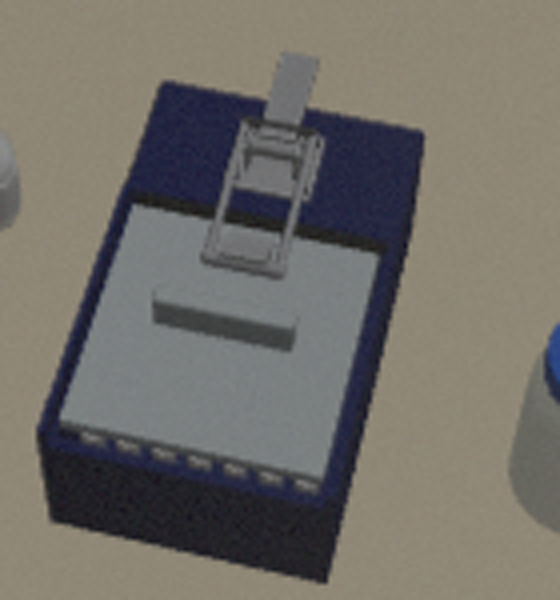

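Run:
```python
from h import *
for n in("scene","top"):
    L=loc(cloud(robot.read_camera(n)))
    k=L[(L[...,2]>97)&(L[...,2]<125)&(abs(L[...,1])<8)&(L[...,0]<-82)&(L[...,0]>-127)]
    p=np.polyfit(k[:,0],k[:,2],1) if len(k) else 0; print(n,len(k),p,"lever angle",np.pi+np.arctan(p[0]) if len(k) else "", "z at -120",np.polyval(p,-120))
    d=L[(abs(L[...,2]-92)<4)&(abs(L[...,1])<55)&(abs(L[...,1])>25)&(L[...,0]<-40)&(L[...,0]>-108)]; print(" deck slope",np.polyfit(d[:,0],d[:,2],1))
for a in goto(-104,0,150): print(a.round(2))
```

```text
scene 129 [-4.76526294e-02  1.06541630e+02] lever angle 3.09397604454005 z at -120 112.25994507187765
 deck slope [-8.26052769e-04  9.18753834e+01]
top 231 [-5.04015384e-02  1.04307704e+02] lever angle 3.091233728875543 z at -120 110.35588857799384
 deck slope [7.59201554e-04 9.02695981e+01]
[-14.29  -8.03   9.95]
[ 0.02  0.12 -0.01]
[-14.31  -8.03   9.92]
```

The lever reads 3.09 rad in both views. That is past centre but not fully down, so I'll press it gently to its stop.

```bash
python3 -m creep '{"gripper":[1,1,1,1,1,1,1,1,1,1],"offset":[[-3.3,-2,0],[-3.2,-2,0],[-3.2,-2,0],[-3.2,-2,0],[0,0,3],[0,0,3],[0,0,3],[0,0,2.5],[0,0,1],[0,0,0]],"turn":[[0,0,0],[0,0,0],[0,0,0],[0,0,0],[0,0,0],[0,0,0],[0,0,0],[0,0,0],[0,0,0],[0,0,0]]}'>/dev/null; python3 g.py 5 &&
python3 -m creep '{"gripper":[1,1,1],"offset":[[0,0,0.2],[0,0,0.2],[0,0,0.2]],"turn":[[0,0,0],[0,0,0],[0,0,0]]}'>/dev/null; python3 g.py 5 &&
python3 -m creep '{"gripper":[1,1],"offset":[[0,0,0.15],[0,0,0.1]],"turn":[[0,0,0],[0,0,0]]}'>/dev/null; python3 g.py 5 &&
python3 -m creep '{"gripper":[1,1],"offset":[[0,0,0.15],[0,0,0.1]],"turn":[[0,0,0],[0,0,0]]}'>/dev/null; python3 g.py 5 &&
python3 -m creep '{"gripper":[1,1],"offset":[[0,0,0.1],[0,0,0.1]],"turn":[[0,0,0],[0,0,0]]}'>/dev/null; python3 g.py 5 &&
python3 -m creep '{"gripper":[1,1],"offset":[[0,0,0.1],[0,0,0.1]],"turn":[[0,0,0],[0,0,0]]}'>/dev/null; python3 g.py 5
```

```text
t26.4 loc [-119.27   -0.8   122.08] F [0.23 0.02 0.98] w-0.00
t26.6 loc [-117.78    0.19  118.46] F [-0.26  0.36  0.73] w0.00
t26.9 loc [-118.47    0.21  115.3 ] F [-0.2  -0.67  0.81] w0.00
t27.1 loc [-118.88    0.12  112.4 ] F [0.11 0.42 0.03] w-0.01
t27.2 loc [-1.1890e+02  1.1000e-01  1.1078e+02] F [-2.8  -0.28 10.18] w-0.00
t27.2 loc [-1.1890e+02  1.1000e-01  1.1078e+02] F [-2.8  -0.28 10.18] w-0.00
```

```bash
python3 -m creep '{"gripper":[1,1,1,1,1,1,1,1,1,1],"offset":[[0,0,-0.5],[0,0,-2],[0,0,-3],[0,0,-3],[0,0,-3],[3,2,0],[4,2,0],[4,2,0],[3,2,0],[0,0,0]],"turn":[[0,0,0],[0,0,0],[0,0,0],[0,0,0],[0,0,0],[0,0,0],[0,0,0],[0,0,0],[0,0,0],[0,0,0]]}'
python3 - <<'E'
from h import *
for n in("scene","top"):
    L=loc(cloud(robot.read_camera(n)))
    k=L[(L[...,2]>97)&(L[...,2]<125)&(abs(L[...,1])<8)&(L[...,0]<-82)&(L[...,0]>-127)]
    p=np.polyfit(k[:,0],k[:,2],1); print(n,len(k),"lever angle",np.pi+np.arctan(p[0]), "z at -120",np.polyval(p,-120))
    r=L[(L[...,2]>109)&(L[...,2]<117)&(L[...,0]>25)&(L[...,0]<60)&(abs(L[...,1])<34)]; print("ridge",r.mean(0))
E
```

```text
time: 28.25
tcp_pos: [0.3425, 0.1219, 0.2253]
ee_rot: [0.022, 1.0, 0.0, -0.001]
contact_force: [0.3, -0.1, 1.2]
width: 0.003
grasp_force: 0.0
scene 117 lever angle 3.26099218995379 z at -120 104.03614937276538
ridge [ 37.04606712  -0.2487624  113.1839733 ]
top 222 lever angle 3.259824417089751 z at -120 102.41240112855162
ridge [ 33.82335428  -0.27122772 111.70225584]
```

The lever is now at its stop (about 3.25 rad), the lid is clamped and the hand is clear.

```bash
python3 -c "
from station import robot
print(robot.hand_in())"
```

```text
the job is handed in; nothing more can be done
None
```

The lid is shut against its seal, the bail's bar is hooked behind the keeper, and the lever lies down past centre at its stop (measured at about 3.26 rad). The hand is clear and the job was handed in at about 28 s. The highest force I read was about 4 N shutting the lid and 10.6 N on the latch.

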